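# Test an offcut in the wood moisture tester

### The arm

A 6-joint arm with a two-finger parallel gripper is mounted at the origin on a cart in front of the work surface, level with it; the furniture and walls round the work are solid. World frame = base frame: x ahead of the robot, y to its left, z up, the work surface at z = 0. Lengths are in mm, angles in degrees, forces in N, time in s.
With the tool pointing down it reaches from about 350 to 850 mm from the base axis. Payload 8.1 kg.
Tool frame: the origin (TCP) lies between the finger pads; the fingertips stand manip.finger_overhang ahead of it and the grasp point (between the pads) lies 5 mm behind it (manip.finger_overhang is the distance from the TCP to the fingertips, in mm); z points along the fingers, y is the line along which they close (so a half turn about z gives the same grasp; the last joint's range is limited). The gripper opens to 93 mm and grips with 3 to 60 N. Pads are 15 mm wide; open, the fingers measure 128 mm over their backs; the gripper's body (75 mm by 188 mm) begins 65 mm behind the grasp point.
Start: joints at [60.94, 7.471, 85.268, -0, 87.261, -4.893], TCP at [245.622, 547.426, 232.635] pointing down, gripper open.
Joint ranges: [-169.43, 169.43], [-51.17, 129.36], [1.28, 143.12], [-76.62, 256.62], [0, 156.53], [-152.29, 152.29]. Speed limits (degrees/s): [136.94, 136.94, 159.86, 180, 180, 180].

### API

Orientations are given as a 3x3 rotation matrix whose columns are the frame's x, y, z axes.
In Python, from workcell import observe, optics, workorder, manip gives the robot as it stands.
- The arm moves only by the tool carry_out, never from a script. Its argument "commands" is a list of rows, each an object of numbers: "ax", "ay", "az": the turn, a rotation vector about the tool's x, y, z as a fraction of full scale; "x", "y", "z": the shift along the tool's x, y, z as a fraction of full scale; "gripper": the opening, from -1 (shut) to 1 (fully open). A call has 1 to 20 rows; each row shifts and turns the commanded pose from where the row before left it, along the tool's axes as they then stand; what a row does not reach is not made up. Full scale, the value 1, is 0.02 m for a shift and 0.08 rad for a turn. A row lasts 1/12 s, in which the tool goes at most 41.7 mm and 7.16 degrees, less where a joint would pass 70% of its speed; a pose out of reach is approached as far as the arm can. A call with a number of a shift or a turn outside -1 to 1 is refused whole. A call with a gripper value outside its range is refused whole. The fingers move at their own pace and stop on an object; "force" is the grip in N (left out, the last holds). Time passes only in rows, so rows that do not move let the fingers close. It gives the time, the measured TCP pose, the force, the opening and the grip force at its end, in the units of the state.
- observe(): the state, without advancing time (a new reading comes with each control period).
- optics.snapshot(name): name is "side" or "top"; returns the picture (420x560x3 uint8, blue, green, red); there is no depth.
- optics.calibration(name): a dict with "mtx" (3x3 intrinsics, pixels), "k1" (the pictures are not rectified: a ray, as slopes to the right and down, at radius r is drawn at 1 + k1 r^2 times it, then the intrinsics apply), "view" (4x4, takes a point from world to camera coordinates). Camera axes: x right, y down, z forward; pixel columns grow to the right and rows downward; lengths in mm; the calibration is good to about 2 mm. A picture is of the moment at which its call begins. calibration takes no time and is no camera call.
- workorder.job_done(): hands the job in; it is judged then, once.
The state is a dict: "time": time; "q": joint angles; "joint_velocities": joint speeds; "tau": joint torques, N m; "eef_pos": TCP position; "ee_rot": TCP orientation; "force": force on the tool from outside, world axes, zero at the start; "wrist_torque": the same for the moment, N m; "grip_width": finger opening in mm; "grasp_force": force on a finger pad.
Only numpy, scipy, OpenCV 4.12 (cv2) and the standard library are available. Lean on these libraries where they do the work, as an engineer would, in place of code of your own. Each camera call takes 0.05 s, during which the arm holds its last target. There are 200 camera calls.

### The job

Take the shortest and thickest of the three loose offcuts, lay it flat on the floor of the open moisture tester's chamber, then swing the lid over and press its front edge down until it snaps past its catch and is fully shut. With the lid shut, press the round key all the way down and let it up, and then do the same with the long bar key; never press the square key, press no key while the lid is open, and leave the other offcuts and the carved owl and hare where they are.

Things in the scene. Friction and masses are not known exactly. Their poses are not given: they have to be found in the camera images.
- sample: the offcut to be tested: plain wooden block 35 (its x) x 60 (its y) x 30 (z) mm, the shortest and thickest of the three loose offcuts; origin at the centre of its underside, z up; lies flat on the bench at the start
- tester: grey moisture tester fixed on the bench, 174 (x) x 150 (y) mm; origin on the bench under its middle, key deck with keys towards its -x. Key deck: x -85 to -30 mm, top 40 mm high. Behind it the open chamber, rim 52 mm above the bench: inside x -10 to +80, y -60 to +60 mm, 35 mm deep; walls: front 20, sides 12, rear 8 mm thick. The lid is hinged on the rear rim
- chamber (a point): centre of the chamber floor, 16.5 mm above the bench; at (35, 0) mm in the tester's frame, same axes as the tester
- lid (a joint): hinge angle of the lid in rad: 0 fully shut, pi/2 upright, about 1.9 (leaning open to the rear) at the start. The stiff hinge stays where it is left; 1 to 2 N at the front edge move it. Below about 0.15 rad a spring catch resists; about 8 to 15 N on the front edge take it over the catch at about 0.06 rad, and it snaps down to 0
- lid_hinge (a point): middle of the lid's hinge axis, which runs along the tester's y at the top of the rear wall; at (88, 0) mm in the tester's frame, 52 mm above the bench. Moves with the lid: at lid angle 0 the axes are the tester's
- lid_edge (a point): middle of the lid's free edge on its outer face, 112 mm from the hinge axis and 10 mm off the lid's inner face (the lid is a flat plate 10 mm thick, 144 mm wide, reaching 112 mm from the axis, with a 60 mm wide lip to 119 mm); when shut it lies 62 mm above the bench
- round_top (a point): centre of the top face of the round key (20 mm across); moves with the key. Up, it is 9 mm above its 42 x 36 x 3 mm grey socket plate and 52 mm above the bench. The three sockets lie side by side on the key deck, 44 mm apart, in any order
- round_key (a joint): press travel of the key in m: 0 up, 0.005 fully down; spring return, about 5 N at full travel
- bar_top (a point): centre of the top face of the long bar key (34 mm long front to back, 11 mm wide); moves with the key. Up, it is 9 mm above its 42 x 36 x 3 mm grey socket plate and 52 mm above the bench. The three sockets lie side by side on the key deck, 44 mm apart, in any order
- bar_key (a joint): press travel of the key in m: 0 up, 0.005 fully down; spring return, about 5 N at full travel
- square_top (a point): centre of the top face of the square key (20 x 20 mm), not to be pressed; moves with the key. Up, it is 9 mm above its 42 x 36 x 3 mm grey socket plate and 52 mm above the bench. The three sockets lie side by side on the key deck, 44 mm apart, in any order
- square_key (a joint): press travel of the key in m: 0 up, 0.005 fully down; spring return, about 5 N at full travel
- wide_offcut: bystander: flat wooden offcut 50 x 70 x 18 mm, lying on the bench; origin at the centre of its underside
- long_offcut: bystander: wooden offcut 40 x 85 x 22 mm, lying on the bench; origin at the centre of its underside
- owl: bystander: carved wooden owl 44 x 54 x 83 mm standing on the bench; origin at the centre of its underside
- hare: bystander: carved wooden hare 36 x 81 x 74 mm standing on the bench; origin at the centre of its underside

How it is judged:
By the outcome, as a careful person would: the job done as asked, in the order asked, and still so for the second after the job is handed in, with the robot touching nothing.
It also fails if it takes over 58 s, if anything falls off the work surface, if the arm or the gripper's body presses on something with over 40 N, if the wrist force passes 120 N, or if a joint passes its speed limit or range.

## Working session

There is one attempt and no reset: what is moved stays moved. The work goes in short steps, Python scripts to look and compute and a tool call to move; the robot and the scene stay as the last step left them, time stands still between calls to the robot, and variables do not carry over. Pictures are saved under pics/ and viewed, at most 10 in all, crops included, and the job is handed in when it is done.

Besides the shell and the picture viewer there is one more tool, called after "Request:" in YAML: its name, and indented under it one key for each argument. carry_out: Moves the arm, as the interface text tells. Its arguments: {"type":"object","properties":{"commands":{"type":"array"},"force":{"type":"number"}},"required":["commands"]}

```bash
ls; mkdir -p pics; python3 - <<'E'
from workcell import observe, optics, workorder, manip
import cv2
for n in("top","side"):
    cv2.imwrite(f"pics/{n}0.png",optics.snapshot(n)); c=optics.calibration(n); print(n,c)
s=observe(); print(s, manip.finger_overhang)
E
```

```text
pics
top {'mtx': array([[452.83519366,   0.        , 276.72216581],
       [  0.        , 452.83519366, 213.96553672],
       [  0.        ,   0.        ,   1.        ]]), 'k1': 0.05127731689638333, 'view': array([[-1.75198945e-02, -9.99737600e-01, -1.47575170e-02,
        -7.63427647e+01],
       [-9.83855229e-01,  1.98670254e-02, -1.77860028e-01,
         5.41104679e+02],
       [ 1.78106546e-01,  1.14031713e-02, -9.83945134e-01,
         1.14521350e+03],
       [ 0.00000000e+00,  0.00000000e+00,  0.00000000e+00,
         1.00000000e+00]])}
side {'mtx': array([[395.75220745,   0.        , 286.20632882],
       [  0.        , 395.75220745, 212.18221166],
       [  0.        ,   0.        ,   1.        ]]), 'k1': -0.07565177428553962, 'view': array([[-9.85434867e-01, -1.69654202e-01,  1.16436780e-02,
         4.89415770e+02],
       [-9.09110022e-02,  4.67715199e-01, -8.79191494e-01,
         1.64829751e+02],
       [ 1.43712606e-01, -8.67444491e-01, -4.76326298e-01,
         7.13611048e+02],
       [ 0.00000000e+00,  0.00000000e+00,  0.00000000e+00,
         1.00000000e+00]])}
{'time': 0.1, 'q': array([ 6.09403973e+01,  7.50921009e+00,  8.53224634e+01,  1.74608870e-03,
        8.72628539e+01, -4.89246516e+00]), 'joint_velocities': array([-0.01301715, -0.04575778, -0.13518674,  0.02637333, -0.05745284,
       -0.00045208]), 'tau': array([ 1.07207543e-03, -5.61338711e+01, -4.93098521e+01,  7.70687638e-02,
        2.89983919e-02, -9.96286872e-05]), 'eef_pos': array([245.36423719, 546.9983562 , 231.71424256]), 'ee_rot': array([[-9.12354404e-01,  4.09400484e-01, -8.27954005e-04],
       [ 4.09401286e-01,  9.12353303e-01, -1.42734056e-03],
       [ 1.71032653e-04, -1.64120588e-03, -9.99998639e-01]]), 'force': array([-0.43214318, -0.68561689, -0.09923561]), 'wrist_torque': array([ 0.00671598, -0.02014253, -0.00295667]), 'grasp_force': 0.0, 'grip_width': 93.25693440150717} 14.0
```

View pics/top0.png

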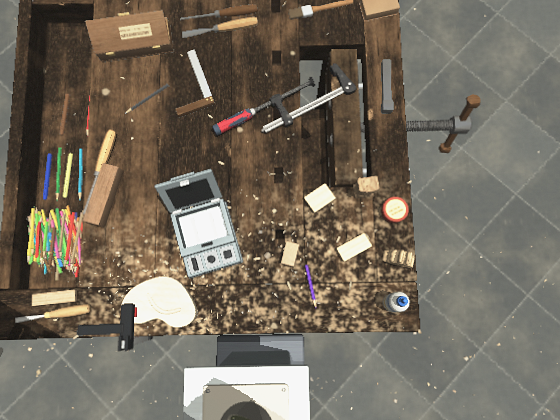

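View pics/side0.png

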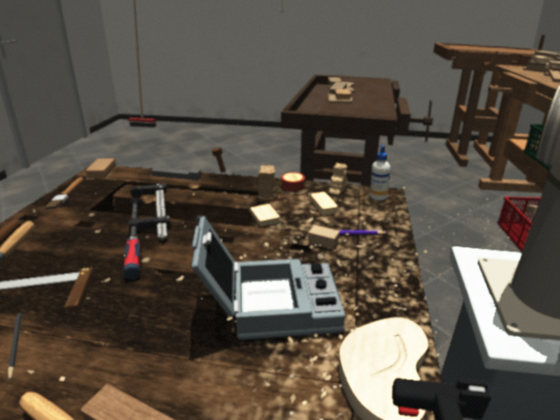

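Top view: the tester is at about (205,225) with its keys towards the robot. The small thick offcut is at (290,253), the wide one at (320,197) and the long one at (354,247). The carvings are at (369,184) and (398,257). Next I'll enlarge and segment.

```bash
cat > h.py <<'E'
import numpy as np, cv2
from workcell import observe, optics
def ray(n,uv):
    c=optics.calibration(n); K=c["mtx"];k=c["k1"];V=c["view"]
    d=(np.asarray(uv,float)-K[:2,2])/K[0,0]; s=d.copy()
    for _ in range(20): s=d/(1+k*(s@s))
    R=V[:3,:3]; return -R.T@V[:3,3], R.T@np.array([*s,1.])
def onz(n,uv,z):
    o,d=ray(n,uv); return o+d*(z-o[2])/d[2]
def proj(n,P):
    c=optics.calibration(n);V=c["view"]; p=V[:3,:3]@np.asarray(P,float)+V[:3,3]; s=p[:2]/p[2]
    return c["mtx"][0,0]*s*(1+c["k1"]*(s@s))+c["mtx"][:2,2]
def tri(a,b):
    (o1,d1),(o2,d2)=ray("top",a),ray("side",b); d1/=np.linalg.norm(d1);d2/=np.linalg.norm(d2)
    t=np.linalg.lstsq(np.c_[d1,-d2],o2-o1,rcond=None)[0]; p,q=o1+t[0]*d1,o2+t[1]*d2
    return (p+q)/2,np.linalg.norm(p-q)
E
python3 - <<'E'
import cv2,numpy as np
t=cv2.imread("pics/top0.png"); s=cv2.imread("pics/side0.png")
a=cv2.resize(t[160:285,145:310],None,fx=4.8,fy=4.8,interpolation=cv2.INTER_CUBIC)
b=cv2.resize(s[200:345,185:360],None,fx=4,fy=4,interpolation=cv2.INTER_CUBIC)
cv2.imwrite("pics/ct.png",a);cv2.imwrite("pics/cs.png",b)
E
```

```text
(no output)
```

View pics/ct.png

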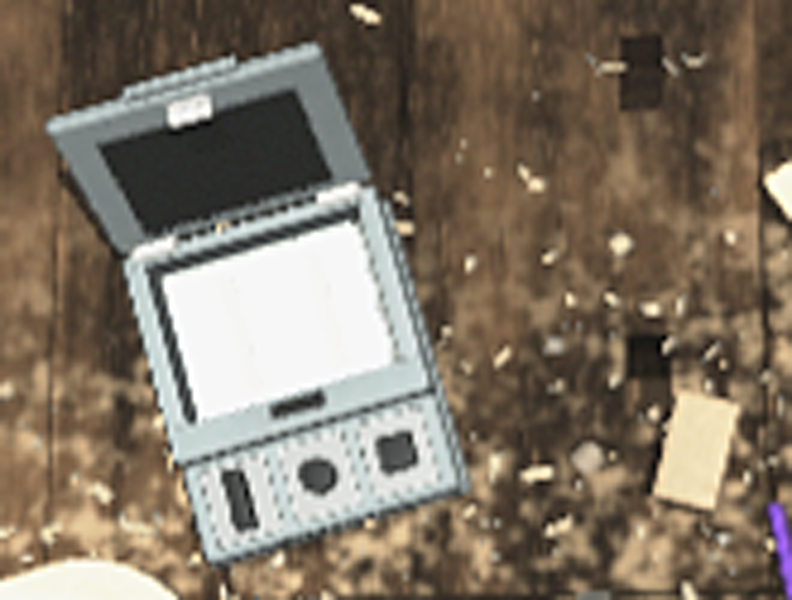

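View pics/cs.png

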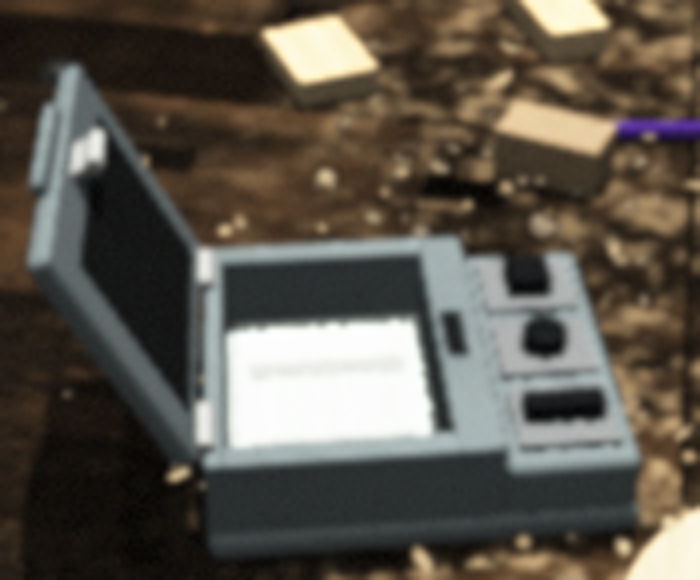

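Top crop: the bar key is at (240,500), round at (319,475), square at (398,452), and the sample's top face spans (655–738, 393–509). The side crop shows the lid leaning open and the order bar / round / square from near to far. Next I'll measure with masks.

```bash
cat > m.py <<'E'
from h import *
im={n:cv2.imread(f"pics/{n}0.png") for n in("top","side")}
def up(n,x0,y0,x1,y1,f=8): return cv2.resize(im[n][y0:y1,x0:x1],None,fx=f,fy=f,interpolation=cv2.INTER_CUBIC)
def c2p(c,x0,y0,f): return (np.asarray(c,float)+.5)/f-.5+[x0,y0]
# keys
ct=lambda c:c2p(c,145,160,4.8)
cs=lambda c:c2p(c,185,200,4)
def dark(n,uv,r=9):
    x0,y0=(np.round(uv)-r).astype(int); g=cv2.cvtColor(up(n,x0,y0,x0+2*r+1,y0+2*r+1),cv2.COLOR_BGR2GRAY)
    m=(g<110).astype(np.uint8); k,l,st,ce=cv2.connectedComponentsWithStats(m)
    i=l[int((r+.5)*8),int((r+.5)*8)]; return c2p(ce[i],x0,y0,8),st[i,4]/64
K={}
for k,a,b in(("bar",(240,500),(565,405)),("round",(319,475),(544,337)),("square",(398,452),(527,275))):
    ta,A=dark("top",ct(a)); sb,B=dark("side",cs(b)); K[k]=onz("top",ta,50)
    print(k,ta,A,sb,B,K[k].round(1),onz("side",sb,49).round(1),[np.round(x,1) for x in tri(ta,sb)])
# tester: correspondences
C=[((127,256),(87,72,52)),((375,190),(87,-72,52)),((216,563),(-85,72,40)),((468,491),(-85,-72,40)),((298,404),(-19,0,52))]
L=[];W=[]
for c,p in C: w=onz("top",ct(c),p[2]);L.append(p[:2]);W.append(w[:2]);print(p,w.round(1))
for k,y in(("bar",44),("round",0),("square",-44)): L.append((-57.5,y));W.append(K[k][:2])
L=np.array(L,float);W=np.array(W);l=L-L.mean(0);w=W-W.mean(0)
th=np.arctan2((l[:,0]*w[:,1]-l[:,1]*w[:,0]).sum(),(l*w).sum());R=np.array([[np.cos(th),-np.sin(th)],[np.sin(th),np.cos(th)]])
t=W.mean(0)-R@L.mean(0); print("tester",t,np.degrees(th)); print((W-(L@R.T+t)).round(1)); print("chamber",R@[35,0]+t)
# sample top face
x0,y0,f=272,232,8; g=up("top",x0,y0,310,275); hsv=cv2.cvtColor(g,cv2.COLOR_BGR2HSV)
m=(hsv[...,2]>165).astype(np.uint8);m=cv2.morphologyEx(m,cv2.MORPH_OPEN,np.ones((25,25)))
cn=max(cv2.findContours(m,0,1)[0],key=cv2.contourArea);bx=cv2.boxPoints(cv2.minAreaRect(cn))
P=np.array([onz("top",c2p(b,x0,y0,8),30) for b in bx]);print(bx/8+[x0,y0]);print("sample",P.mean(0),np.linalg.norm(np.diff(P,axis=0),axis=1),[np.degrees(np.arctan2(d[1],d[0])) for d in np.diff(P,axis=0)[:,:2]])
Q=[onz("top",ct(c),30) for c in((676,393),(738,402),(712,509),(655,495))];print(np.mean(Q,0).round(1))
S=[onz("side",cs(c),30) for c in((515,102),(617,127),(598,157),(497,132))];print("side",np.mean(S,0).round(1),np.round(S,0).tolist())
E
python3 m.py
```

```text
bar [194.48599196 263.72533512] 58.28125 [325.98951712 300.94653475] 152.40625 [413.  127.9  50. ] [409.9 127.2  49. ] [array([411.4, 127.9,  49.8]), np.float64(3.2)]
round [210.81595431 258.71020634] 42.40625 [320.51549145 283.31041667] 109.6875 [425.1  85.9  50. ] [423.   83.5  49. ] [array([423.9,  85.8,  50.9]), np.float64(2.2)]
square [227.23506965 253.75270451] 52.71875 [315.8683525  265.13957819] 202.4375 [437.1  43.5  50. ] [436.4  32.3  49. ] [array([436.1,  42.7,  56.6]), np.float64(0.7)]
(87, 72, 52) [547.2 191.1  52. ]
(87, -72, 52) [581.4  55.5  52. ]
(-85, 72, 40) [380.1 141.9  40. ]
(-85, -72, 40) [416.    5.9  40. ]
(-19, 0, 52) [463.9  96.7  52. ]
tester [480.56192581  99.78766927] 15.458770450975367
[[ 2.  -1.3]
 [-2.2  1.9]
 [ 0.7 -4.6]
 [-1.8 -1.8]
 [ 1.6  2. ]
 [-0.4  1. ]
 [-0.1  1.4]
 [ 0.2  1.4]]
chamber [514.29571352 109.1167403 ]
[[280.36029434 263.18382454]
 [286.23529434 239.68382454]
 [300.29411697 243.1985302 ]
 [294.41911697 266.6985321 ]]
sample [ 438.53967301 -119.17562343   30.        ] [63.88147457 38.2689642  63.75539041] [np.float64(-15.169548211448872), np.float64(-105.22059190726594), np.float64(164.50739282352149)]
[ 437.1 -118.    30. ]
side [ 434.3 -119.3   30. ] [[460.0, -144.0, 30.0], [402.0, -128.0, 30.0], [410.0, -95.0, 30.0], [466.0, -110.0, 30.0]]
```

```bash
cat >> h.py <<'E'
def plan(P,yaw,vert=True):
    """rotation (scale units, about tool xyz) to closing-axis yaw (deg) tool-down, then shift in turned tool axes, units of 20 mm"""
    from scipy.spatial.transform import Rotation as Ro
    s=observe();R=s["ee_rot"];y=np.radians(yaw);yy=np.array([np.cos(y),np.sin(y),0]);z=np.array([0,0,-1.])
    G=np.c_[np.cross(yy,z),yy,z]; 
    print("rot units",(Ro.from_matrix(R.T@G).as_rotvec()/.08).round(3),"shift units",(G.T@(np.asarray(P)-s["eef_pos"])/20).round(3),"t",s["time"])
E
python3 - <<'E'
from h import *
plan((436.5,-118.8,110),75)
E
```

```text
rot units [-0.02  -0.004 -2.   ] shift units [-17.847 -29.682   6.086] t 0.1
```

Request:
carry_out:
  commands:
    - {"az": -1, "gripper": 0.2}
    - {"az": -1, "gripper": 0.2}
    - {"x": -0.496, "y": -0.8245}
    - {"x": -0.496, "y": -0.8245}
    - {"x": -0.496, "y": -0.8245}
    - {"x": -0.496, "y": -0.8245}
    - {"x": -0.496, "y": -0.8245}
    - {"x": -0.496, "y": -0.8245}
    - {"x": -0.496, "y": -0.8245}
    - {"x": -0.496, "y": -0.8245}
    - {"x": -0.496, "y": -0.8245}
    - {"x": -0.496, "y": -0.8245}
    - {"x": -0.496, "y": -0.8245}
    - {"x": -0.496, "y": -0.8245}
    - {"x": -0.496, "y": -0.8245}
    - {"x": -0.496, "y": -0.8245}
    - {"x": -0.496, "y": -0.8245}
    - {"x": -0.496, "y": -0.8245}
    - {"x": -0.496, "y": -0.8245}
    - {"x": -0.496, "y": -0.8245}
  force: 25

```text
validation failed for argument at $.co...
```

Request:
carry_out:
  commands:
    - {"x": -0.496, "y": -0.8245}
    - {"x": -0.496, "y": -0.8245}
    - {"x": -0.496, "y": -0.8245}
    - {"x": -0.496, "y": -0.8245}
    - {"x": -0.496, "y": -0.8245}
    - {"x": -0.496, "y": -0.8245}
    - {"x": -0.496, "y": -0.8245}
    - {"x": -0.496, "y": -0.8245}
    - {"x": -0.496, "y": -0.8245}
    - {"x": -0.496, "y": -0.8245}
    - {"x": -0.496, "y": -0.8245}
    - {"x": -0.496, "y": -0.8245}
    - {"x": -0.496, "y": -0.8245}
    - {"x": -0.496, "y": -0.8245}
    - {"x": -0.496, "y": -0.8245}
    - {"x": -0.496, "y": -0.8245}
    - {"x": -0.496, "y": -0.8245}
    - {"x": -0.496, "y": -0.8245}
    - {}
    - {}

```text
validation failed for argument at $.co...
```

```bash
python3 - <<'E'
from h import *
plan((436.5,-118.8,18.5),75)
s=observe();print(s["grip_width"],s["eef_pos"],s["force"])
E
```

```text
rot units [-0.02  -0.004 -2.   ] shift units [-17.847 -29.682  10.661] t 0.1
93.25693440150717 [245.36423719 546.9983562  231.71424256] [-0.43214318 -0.68561689 -0.09923561]
```

Request:
carry_out:
  commands:
    - {"x": 0, "y": 0, "z": 0, "ax": 0, "ay": 0, "az": -1, "gripper": 0.2}
  force: 25

```text
time: 0.18
eef_pos: [245.4, 547.1, 231.9]
ee_rot: [[-0.942, 0.336, -0.001], [0.336, 0.942, -0.001], [0.0, -0.001, -1.0]]
force: [-0.2, -0.1, 0.6]
grip_width: 89.9
grasp_force: 0.0
```

Request:
carry_out:
  commands:
    - {"x": 0, "y": 0, "z": 0, "ax": 0, "ay": 0, "az": -1, "gripper": 0.2}
    - {"x": -0.496, "y": -0.8245, "z": 0, "ax": 0, "ay": 0, "az": 0, "gripper": 0.2}
    - {"x": -0.496, "y": -0.8245, "z": 0, "ax": 0, "ay": 0, "az": 0, "gripper": 0.2}
    - {"x": -0.496, "y": -0.8245, "z": 0, "ax": 0, "ay": 0, "az": 0, "gripper": 0.2}
    - {"x": -0.496, "y": -0.8245, "z": 0, "ax": 0, "ay": 0, "az": 0, "gripper": 0.2}
    - {"x": -0.496, "y": -0.8245, "z": 0, "ax": 0, "ay": 0, "az": 0, "gripper": 0.2}
    - {"x": -0.496, "y": -0.8245, "z": 0, "ax": 0, "ay": 0, "az": 0, "gripper": 0.2}
    - {"x": -0.496, "y": -0.8245, "z": 0, "ax": 0, "ay": 0, "az": 0, "gripper": 0.2}
    - {"x": -0.496, "y": -0.8245, "z": 0, "ax": 0, "ay": 0, "az": 0, "gripper": 0.2}
    - {"x": -0.496, "y": -0.8245, "z": 0, "ax": 0, "ay": 0, "az": 0, "gripper": 0.2}
    - {"x": -0.496, "y": -0.8245, "z": 0, "ax": 0, "ay": 0, "az": 0, "gripper": 0.2}
    - {"x": -0.496, "y": -0.8245, "z": 0, "ax": 0, "ay": 0, "az": 0, "gripper": 0.2}
    - {"x": -0.496, "y": -0.8245, "z": 0, "ax": 0, "ay": 0, "az": 0, "gripper": 0.2}
    - {"x": -0.496, "y": -0.8245, "z": 0, "ax": 0, "ay": 0, "az": 0, "gripper": 0.2}
    - {"x": -0.496, "y": -0.8245, "z": 0, "ax": 0, "ay": 0, "az": 0, "gripper": 0.2}
    - {"x": -0.496, "y": -0.8245, "z": 0, "ax": 0, "ay": 0, "az": 0, "gripper": 0.2}
    - {"x": -0.496, "y": -0.8245, "z": 0, "ax": 0, "ay": 0, "az": 0, "gripper": 0.2}
    - {"x": -0.496, "y": -0.8245, "z": 0, "ax": 0, "ay": 0, "az": 0, "gripper": 0.2}
    - {"x": -0.496, "y": -0.8245, "z": 0, "ax": 0, "ay": 0, "az": 0, "gripper": 0.2}

```text
time: 1.77
eef_pos: [341.2, 213.5, 232.3]
ee_rot: [[-0.966, 0.259, -0.0], [0.259, 0.966, -0.0], [0.0, -0.0, -1.0]]
force: [0.0, -0.1, -0.3]
grip_width: 55.7
grasp_force: 0.0
```

Request:
carry_out:
  commands:
    - {"x": -0.496, "y": -0.8245, "z": 0, "ax": 0, "ay": 0, "az": 0, "gripper": 0.2}
    - {"x": -0.496, "y": -0.8245, "z": 0, "ax": 0, "ay": 0, "az": 0, "gripper": 0.2}
    - {"x": -0.496, "y": -0.8245, "z": 0, "ax": 0, "ay": 0, "az": 0, "gripper": 0.2}
    - {"x": -0.496, "y": -0.8245, "z": 0, "ax": 0, "ay": 0, "az": 0, "gripper": 0.2}
    - {"x": -0.496, "y": -0.8245, "z": 0, "ax": 0, "ay": 0, "az": 0, "gripper": 0.2}
    - {"x": -0.496, "y": -0.8245, "z": 0, "ax": 0, "ay": 0, "az": 0, "gripper": 0.2}
    - {"x": -0.496, "y": -0.8245, "z": 0, "ax": 0, "ay": 0, "az": 0, "gripper": 0.2}
    - {"x": -0.496, "y": -0.8245, "z": 0, "ax": 0, "ay": 0, "az": 0, "gripper": 0.2}
    - {"x": -0.496, "y": -0.8245, "z": 0, "ax": 0, "ay": 0, "az": 0, "gripper": 0.2}
    - {"x": -0.496, "y": -0.8245, "z": 0, "ax": 0, "ay": 0, "az": 0, "gripper": 0.2}
    - {"x": -0.496, "y": -0.8245, "z": 0, "ax": 0, "ay": 0, "az": 0, "gripper": 0.2}
    - {"x": -0.496, "y": -0.8245, "z": 0, "ax": 0, "ay": 0, "az": 0, "gripper": 0.2}
    - {"x": -0.496, "y": -0.8245, "z": 0, "ax": 0, "ay": 0, "az": 0, "gripper": 0.2}
    - {"x": -0.496, "y": -0.8245, "z": 0, "ax": 0, "ay": 0, "az": 0, "gripper": 0.2}
    - {"x": -0.496, "y": -0.8245, "z": 0, "ax": 0, "ay": 0, "az": 0, "gripper": 0.2}
    - {"x": -0.496, "y": -0.8245, "z": 0, "ax": 0, "ay": 0, "az": 0, "gripper": 0.2}
    - {"x": -0.496, "y": -0.8245, "z": 0, "ax": 0, "ay": 0, "az": 0, "gripper": 0.2}
    - {"x": -0.496, "y": -0.8245, "z": 0, "ax": 0, "ay": 0, "az": 0, "gripper": 0.2}
    - {"x": 0, "y": 0, "z": 0, "ax": 0, "ay": 0, "az": 0, "gripper": 0.2}
    - {"x": 0, "y": 0, "z": 0, "ax": 0, "ay": 0, "az": 0, "gripper": 0.2}

```text
time: 3.43
eef_pos: [436.6, -118.9, 232.1]
ee_rot: [[-0.965, 0.261, -0.001], [0.261, 0.965, 0.001], [0.001, 0.0, -1.0]]
force: [-0.3, -0.1, 0.2]
grip_width: 55.6
grasp_force: 0.0
```

```bash
python3 - <<'E'
from h import *
plan((436.5,-118.8,18.5),75)
s=observe();print(s["grip_width"],s["eef_pos"],s["force"])
E
```

```text
rot units [ 0.003 -0.016 -0.022] shift units [6.0000e-03 2.0000e-03 1.0681e+01] t 3.4333
55.630192594287806 [ 436.59744905 -118.86929327  232.11677077] [-0.2938349  -0.10514002  0.15822936]
```

Request:
carry_out:
  commands:
    - {"x": 0, "y": 0, "z": 0.9, "ax": 0, "ay": 0, "az": 0, "gripper": 0.2}
    - {"x": 0, "y": 0, "z": 0.9, "ax": 0, "ay": 0, "az": 0, "gripper": 0.2}
    - {"x": 0, "y": 0, "z": 0.9, "ax": 0, "ay": 0, "az": 0, "gripper": 0.2}
    - {"x": 0, "y": 0, "z": 0.9, "ax": 0, "ay": 0, "az": 0, "gripper": 0.2}
    - {"x": 0, "y": 0, "z": 0.9, "ax": 0, "ay": 0, "az": 0, "gripper": 0.2}
    - {"x": 0, "y": 0, "z": 0.9, "ax": 0, "ay": 0, "az": 0, "gripper": 0.2}
    - {"x": 0, "y": 0, "z": 0.9, "ax": 0, "ay": 0, "az": 0, "gripper": 0.2}
    - {"x": 0, "y": 0, "z": 0.9, "ax": 0, "ay": 0, "az": 0, "gripper": 0.2}
    - {"x": 0, "y": 0, "z": 0.9, "ax": 0, "ay": 0, "az": 0, "gripper": 0.2}
    - {"x": 0, "y": 0, "z": 0.9, "ax": 0, "ay": 0, "az": 0, "gripper": 0.2}
    - {"x": 0, "y": 0, "z": 0.42, "ax": 0, "ay": 0, "az": 0, "gripper": 0.2}
    - {"x": 0, "y": 0, "z": 0.42, "ax": 0, "ay": 0, "az": 0, "gripper": 0.2}
    - {"x": 0, "y": 0, "z": 0.42, "ax": 0, "ay": 0, "az": 0, "gripper": 0.2}
    - {"x": 0, "y": 0, "z": 0.42, "ax": 0, "ay": 0, "az": 0, "gripper": 0.2}
    - {"x": 0, "y": 0, "z": 0, "ax": 0, "ay": 0, "az": 0, "gripper": -1}
    - {"x": 0, "y": 0, "z": 0, "ax": 0, "ay": 0, "az": 0, "gripper": -1}
    - {"x": 0, "y": 0, "z": 0, "ax": 0, "ay": 0, "az": 0, "gripper": -1}
    - {"x": 0, "y": 0, "z": 0, "ax": 0, "ay": 0, "az": 0, "gripper": -1}
    - {"x": 0, "y": 0, "z": 0, "ax": 0, "ay": 0, "az": 0, "gripper": -1}
    - {"x": 0, "y": 0, "z": 0, "ax": 0, "ay": 0, "az": 0, "gripper": -1}
  force: 25

```text
time: 5.1
eef_pos: [437.6, -118.7, 19.8]
ee_rot: [[-0.966, 0.259, 0.001], [0.259, 0.966, -0.001], [-0.001, -0.0, -1.0]]
force: [-0.8, -0.1, 3.4]
grip_width: 35.1
grasp_force: 25.0
```

```bash
python3 - <<'E'
from h import *
s=observe();print(s["grip_width"],s["grasp_force"],s["eef_pos"],s["force"])
for n in("top","side"): cv2.imwrite(f"pics/{n}1.png",optics.snapshot(n))
a=cv2.resize(cv2.imread("pics/side1.png")[200:345,185:440],None,fx=3,fy=3,interpolation=cv2.INTER_CUBIC);cv2.imwrite("pics/cs1.png",a)
plan((514.3,109.1,135),105.5)
E
```

```text
35.12005321813255 25.000591278076172 [ 437.56110642 -118.69512929   19.76847967] [-0.77917889 -0.10002732  3.36705574]
rot units [-0.007  0.015 -6.654] shift units [-6.742  9.95  -5.762] t 5.2
```

Grip is 35.1 mm at 25 N, so it has the right offcut across its 35 mm side. Lift, turn, carry.

Request:
carry_out:
  commands:
    - {"x": 0, "y": 0, "z": -0.5, "ax": 0, "ay": 0, "az": 0, "gripper": -1}
    - {"x": 0, "y": 0, "z": -0.9, "ax": 0, "ay": 0, "az": 0, "gripper": -1}
    - {"x": 0, "y": 0, "z": -0.9, "ax": 0, "ay": 0, "az": 0, "gripper": -1}
    - {"x": 0, "y": 0, "z": -0.9, "ax": 0, "ay": 0, "az": 0, "gripper": -1}
    - {"x": 0, "y": 0, "z": -0.9, "ax": 0, "ay": 0, "az": 0, "gripper": -1}
    - {"x": 0, "y": 0, "z": -0.9, "ax": 0, "ay": 0, "az": 0, "gripper": -1}
    - {"x": 0, "y": 0, "z": -0.76, "ax": 0, "ay": 0, "az": 0, "gripper": -1}
    - {"x": 0, "y": 0, "z": 0, "ax": 0, "ay": 0, "az": -0.83, "gripper": -1}
    - {"x": 0, "y": 0, "z": 0, "ax": 0, "ay": 0, "az": -0.83, "gripper": -1}
    - {"x": 0, "y": 0, "z": 0, "ax": 0, "ay": 0, "az": -0.83, "gripper": -1}
    - {"x": 0, "y": 0, "z": 0, "ax": 0, "ay": 0, "az": -0.83, "gripper": -1}
    - {"x": 0, "y": 0, "z": 0, "ax": 0, "ay": 0, "az": -0.83, "gripper": -1}
    - {"x": 0, "y": 0, "z": 0, "ax": 0, "ay": 0, "az": -0.83, "gripper": -1}
    - {"x": 0, "y": 0, "z": 0, "ax": 0, "ay": 0, "az": -0.83, "gripper": -1}
    - {"x": 0, "y": 0, "z": 0, "ax": 0, "ay": 0, "az": -0.83, "gripper": -1}

```text
time: 6.45
eef_pos: [436.7, -118.3, 134.7]
ee_rot: [[-0.963, -0.269, -0.0], [-0.269, 0.963, 0.0], [0.0, 0.0, -1.0]]
force: [-0.7, 0.4, -0.9]
grip_width: 34.8
grasp_force: 25.0
```

Request:
carry_out:
  commands:
    - {"x": -0.48, "y": 0.71, "z": 0, "ax": 0, "ay": 0, "az": 0, "gripper": -1}
    - {"x": -0.48, "y": 0.71, "z": 0, "ax": 0, "ay": 0, "az": 0, "gripper": -1}
    - {"x": -0.48, "y": 0.71, "z": 0, "ax": 0, "ay": 0, "az": 0, "gripper": -1}
    - {"x": -0.48, "y": 0.71, "z": 0, "ax": 0, "ay": 0, "az": 0, "gripper": -1}
    - {"x": -0.48, "y": 0.71, "z": 0, "ax": 0, "ay": 0, "az": 0, "gripper": -1}
    - {"x": -0.48, "y": 0.71, "z": 0, "ax": 0, "ay": 0, "az": 0, "gripper": -1}
    - {"x": -0.48, "y": 0.71, "z": 0, "ax": 0, "ay": 0, "az": 0, "gripper": -1}
    - {"x": -0.48, "y": 0.71, "z": 0, "ax": 0, "ay": 0, "az": 0, "gripper": -1}
    - {"x": -0.48, "y": 0.71, "z": 0, "ax": 0, "ay": 0, "az": 0, "gripper": -1}
    - {"x": -0.48, "y": 0.71, "z": 0, "ax": 0, "ay": 0, "az": 0, "gripper": -1}
    - {"x": -0.48, "y": 0.71, "z": 0, "ax": 0, "ay": 0, "az": 0, "gripper": -1}
    - {"x": -0.48, "y": 0.71, "z": 0, "ax": 0, "ay": 0, "az": 0, "gripper": -1}
    - {"x": -0.48, "y": 0.71, "z": 0, "ax": 0, "ay": 0, "az": 0, "gripper": -1}
    - {"x": -0.48, "y": 0.71, "z": 0, "ax": 0, "ay": 0, "az": 0, "gripper": -1}
    - {"x": 0, "y": 0, "z": 0, "ax": 0, "ay": 0, "az": 0, "gripper": -1}
    - {"x": 0, "y": 0, "z": 0, "ax": 0, "ay": 0, "az": 0, "gripper": -1}

```text
time: 7.78
eef_pos: [513.4, 109.4, 134.5]
ee_rot: [[-0.964, -0.268, -0.0], [-0.268, 0.964, -0.0], [0.0, -0.0, -1.0]]
force: [0.1, 0.8, -1.2]
grip_width: 35.2
grasp_force: 25.0
```

```bash
python3 - <<'E'
from h import *
s=observe();print(s["grip_width"],s["grasp_force"],s["eef_pos"],s["force"])
plan((514.3,109.1,37.5),105.5)
E
```

```text
35.16897873694607 25.000001192092896 [513.38082604 109.447014   134.51024406] [ 0.06547528  0.79244146 -1.17617173]
rot units [-0.001 -0.005  0.006] shift units [-0.04  -0.029  4.851] t 7.7833
```

Lower to about 1 mm above the floor contact, check the force, then open only to ~55 mm (the chamber walls leave room).

Request:
carry_out:
  commands:
    - {"x": 0, "y": 0, "z": 0.8, "ax": 0, "ay": 0, "az": 0, "gripper": -1}
    - {"x": 0, "y": 0, "z": 0.8, "ax": 0, "ay": 0, "az": 0, "gripper": -1}
    - {"x": 0, "y": 0, "z": 0.8, "ax": 0, "ay": 0, "az": 0, "gripper": -1}
    - {"x": 0, "y": 0, "z": 0.8, "ax": 0, "ay": 0, "az": 0, "gripper": -1}
    - {"x": 0, "y": 0, "z": 0.5, "ax": 0, "ay": 0, "az": 0, "gripper": -1}
    - {"x": 0, "y": 0, "z": 0.4, "ax": 0, "ay": 0, "az": 0, "gripper": -1}
    - {"x": 0, "y": 0, "z": 0.3, "ax": 0, "ay": 0, "az": 0, "gripper": -1}
    - {"x": 0, "y": 0, "z": 0.25, "ax": 0, "ay": 0, "az": 0, "gripper": -1}
    - {"x": 0, "y": 0, "z": 0.05, "ax": 0, "ay": 0, "az": 0, "gripper": -1}
    - {"x": 0, "y": 0, "z": 0, "ax": 0, "ay": 0, "az": 0, "gripper": -1}

```text
time: 8.62
eef_pos: [513.7, 108.9, 40.4]
ee_rot: [[-0.964, -0.266, 0.0], [-0.266, 0.964, -0.0], [-0.0, -0.0, -1.0]]
force: [-0.9, -0.1, -0.4]
grip_width: 34.8
grasp_force: 25.0
```

Request:
carry_out:
  commands:
    - {"x": 0, "y": 0, "z": 0, "ax": 0, "ay": 0, "az": 0, "gripper": -1}
    - {"x": 0, "y": 0, "z": 0, "ax": 0, "ay": 0, "az": 0, "gripper": -1}

```text
time: 8.78
eef_pos: [514.1, 109.1, 41.0]
ee_rot: [[-0.964, -0.266, 0.001], [-0.266, 0.964, 0.0], [-0.001, -0.0, -1.0]]
force: [-0.8, 0.2, 0.2]
grip_width: 34.8
grasp_force: 25.0
```

Request:
carry_out:
  commands:
    - {"x": 0, "y": 0, "z": 0.12, "ax": 0, "ay": 0, "az": 0, "gripper": -1}
    - {"x": 0, "y": 0, "z": 0.07, "ax": 0, "ay": 0, "az": 0, "gripper": -1}
    - {"x": 0, "y": 0, "z": 0.03, "ax": 0, "ay": 0, "az": 0, "gripper": -1}
    - {"x": 0, "y": 0, "z": 0, "ax": 0, "ay": 0, "az": 0, "gripper": -1}

```text
time: 9.12
eef_pos: [513.6, 109.0, 35.8]
ee_rot: [[-0.964, -0.266, -0.0], [-0.266, 0.964, 0.0], [0.0, 0.0, -1.0]]
force: [0.1, 0.2, -0.5]
grip_width: 34.9
grasp_force: 25.0
```

Request:
carry_out:
  commands:
    - {"x": 0, "y": 0, "z": 0.04, "ax": 0, "ay": 0, "az": 0, "gripper": -1}
    - {"x": 0, "y": 0, "z": 0, "ax": 0, "ay": 0, "az": 0, "gripper": -1}

```text
time: 9.28
eef_pos: [513.6, 109.0, 35.8]
ee_rot: [[-0.964, -0.266, -0.0], [-0.266, 0.964, -0.0], [0.0, -0.0, -1.0]]
force: [-4.4, -0.4, 8.5]
grip_width: 35.0
grasp_force: 25.0
```

Request:
carry_out:
  commands:
    - {"x": 0, "y": 0, "z": 0.04, "ax": 0, "ay": 0, "az": 0, "gripper": -1}
    - {"x": 0, "y": 0, "z": 0, "ax": 0, "ay": 0, "az": 0, "gripper": -1}

```text
time: 9.45
eef_pos: [513.7, 109.0, 35.8]
ee_rot: [[-0.964, -0.266, -0.0], [-0.266, 0.964, -0.0], [0.0, -0.0, -1.0]]
force: [-9.9, -0.8, 16.4]
grip_width: 34.5
grasp_force: 25.0
```

Request:
carry_out:
  commands:
    - {"x": 0, "y": 0, "z": -0.06, "ax": 0, "ay": 0, "az": 0, "gripper": 0.3}
    - {"x": 0, "y": 0, "z": 0, "ax": 0, "ay": 0, "az": 0, "gripper": 0.3}
    - {"x": 0, "y": 0, "z": 0, "ax": 0, "ay": 0, "az": 0, "gripper": 0.3}
    - {"x": 0, "y": 0, "z": 0, "ax": 0, "ay": 0, "az": 0, "gripper": 0.3}
    - {"x": 0, "y": 0, "z": -0.4, "ax": 0, "ay": 0, "az": 0, "gripper": 0.3}
    - {"x": 0, "y": 0, "z": -0.8, "ax": 0, "ay": 0, "az": 0, "gripper": 0.3}
    - {"x": 0, "y": 0, "z": -0.8, "ax": 0, "ay": 0, "az": 0, "gripper": 0.3}
    - {"x": 0, "y": 0, "z": -1, "ax": 0, "ay": 0, "az": 0, "gripper": 0.3}
    - {"x": 0, "y": 0, "z": -1, "ax": 0, "ay": 0, "az": 0, "gripper": 0.3}
    - {"x": 0, "y": 0, "z": -1, "ax": 0, "ay": 0, "az": 0, "gripper": -1}
    - {"x": 0, "y": 0, "z": -1, "ax": 0, "ay": 0, "az": 0, "gripper": -1}
    - {"x": 0, "y": 0, "z": -1, "ax": 0, "ay": 0, "az": 0, "gripper": -1}
    - {"x": 0, "y": 0, "z": -1, "ax": 0, "ay": 0, "az": 0, "gripper": -1}
    - {"x": 0, "y": 0, "z": -0.4, "ax": 0, "ay": 0, "az": 0, "gripper": -1}
    - {"x": 0, "y": 0, "z": 0, "ax": 0, "ay": 0, "az": 0, "gripper": -1}

```text
time: 10.7
eef_pos: [515.0, 109.2, 206.3]
ee_rot: [[-0.964, -0.266, 0.005], [-0.266, 0.964, 0.001], [-0.005, -0.001, -1.0]]
force: [0.3, 0.4, -0.4]
grip_width: 25.3
grasp_force: 0.0
```

```bash
cat >> h.py <<'E'
T0=np.array([480.56,99.79,0]);YAW=15.46
def loc():
    s=observe();c,q=np.cos(np.radians(YAW)),np.sin(np.radians(YAW));d=s["eef_pos"]-T0
    print("local",np.round([c*d[0]+q*d[1],-q*d[0]+c*d[1],d[2]],1),"F",s["force"].round(1),"grip",round(s["grip_width"],1),"t",s["time"])
E
python3 - <<'E'
from h import *
loc()
I={n:optics.snapshot(n) for n in("top","side")}
a=cv2.resize(I["top"][150:285,140:310],None,fx=3.2,fy=3.2);b=cv2.resize(I["side"][180:350,185:345],None,fx=2.54,fy=2.54);b=b[:432]
h=min(len(a),len(b));cv2.imwrite("pics/c2.png",np.hstack([a[:h,:400],b[:h,:400]]))
E
```

```text
local [ 3.570e+01 -1.000e-01  2.063e+02] F [ 0.3  0.4 -0.4] grip 25.3 t 10.7
```

View pics/c2.png

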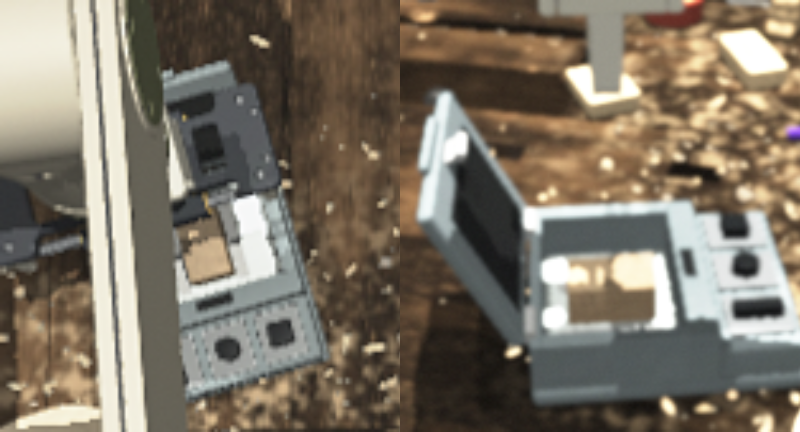

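The sample lies flat inside the chamber with clearance all round. Now move behind the lid with closed fingers.

Request:
carry_out:
  commands:
    - {"x": -0.81, "y": 0, "z": 0, "ax": 0, "ay": 0, "az": 0, "gripper": -1}
    - {"x": -0.81, "y": 0, "z": 0, "ax": 0, "ay": 0, "az": 0, "gripper": -1}
    - {"x": -0.81, "y": 0, "z": 0, "ax": 0, "ay": 0, "az": 0, "gripper": -1}
    - {"x": -0.81, "y": 0, "z": 0, "ax": 0, "ay": 0, "az": 0, "gripper": -1}
    - {"x": -0.81, "y": 0, "z": 0, "ax": 0, "ay": 0, "az": 0, "gripper": -1}
    - {"x": -0.81, "y": 0, "z": 0, "ax": 0, "ay": 0, "az": 0, "gripper": -1}
    - {"x": -0.81, "y": 0, "z": 0, "ax": 0, "ay": 0, "az": 0, "gripper": -1}
    - {"x": -0.81, "y": 0, "z": 0, "ax": 0, "ay": 0, "az": 0, "gripper": -1}
    - {"x": 0, "y": 0, "z": 0.71, "ax": 0, "ay": 0, "az": 0, "gripper": -1}
    - {"x": 0, "y": 0, "z": 0.71, "ax": 0, "ay": 0, "az": 0, "gripper": -1}
    - {"x": 0, "y": 0, "z": 0.71, "ax": 0, "ay": 0, "az": 0, "gripper": -1}
    - {"x": 0, "y": 0, "z": 0.71, "ax": 0, "ay": 0, "az": 0, "gripper": -1}
    - {"x": 0, "y": 0, "z": 0, "ax": 0, "ay": 0, "az": 0, "gripper": -1}
    - {"x": 0, "y": 0, "z": 0, "ax": 0, "ay": 0, "az": 0, "gripper": -1}

```text
time: 11.97
eef_pos: [636.7, 143.1, 144.3]
ee_rot: [[-0.964, -0.266, -0.004], [-0.266, 0.964, -0.001], [0.004, 0.0, -1.0]]
force: [-0.4, -0.3, 0.1]
grip_width: 0.6
grasp_force: 0.0
```

```bash
python3 -c "
from h import *
loc()"
```

```text
local [162.    0.2 144.3] F [-0.4 -0.3  0.1] grip 0.6 t 11.9667
```

Request:
carry_out:
  commands:
    - {"x": 0.5, "y": 0, "z": 0, "ax": 0, "ay": 0, "az": 0, "gripper": -1}
    - {"x": 0.5, "y": 0, "z": 0, "ax": 0, "ay": 0, "az": 0, "gripper": -1}
    - {"x": 0.5, "y": 0, "z": 0, "ax": 0, "ay": 0, "az": 0, "gripper": -1}
    - {"x": 0.5, "y": 0, "z": 0, "ax": 0, "ay": 0, "az": 0, "gripper": -1}
    - {"x": 0.5, "y": 0, "z": 0, "ax": 0, "ay": 0, "az": 0, "gripper": -1}
    - {"x": 0.5, "y": 0, "z": 0, "ax": 0, "ay": 0, "az": 0, "gripper": -1}

```text
time: 12.47
eef_pos: [581.4, 127.5, 148.6]
ee_rot: [[-0.964, -0.266, 0.004], [-0.266, 0.964, 0.0], [-0.004, -0.001, -1.0]]
force: [1.6, 0.4, 0.9]
grip_width: 0.5
grasp_force: 0.9
```

Request:
carry_out:
  commands:
    - {"x": 0.5, "y": 0, "z": 0, "ax": 0, "ay": 0, "az": 0, "gripper": -1}
    - {"x": 0.5, "y": 0, "z": 0, "ax": 0, "ay": 0, "az": 0, "gripper": -1}
    - {"x": 0.5, "y": 0, "z": 0, "ax": 0, "ay": 0, "az": 0, "gripper": -1}
    - {"x": 0.5, "y": 0, "z": 0, "ax": 0, "ay": 0, "az": 0, "gripper": -1}
    - {"x": 0.5, "y": 0, "z": 0, "ax": 0, "ay": 0, "az": 0, "gripper": -1}
    - {"x": 0.5, "y": 0, "z": 0, "ax": 0, "ay": 0, "az": 0, "gripper": -1}
    - {"x": 0.4, "y": 0, "z": 0, "ax": 0, "ay": 0, "az": 0, "gripper": -1}

```text
time: 13.05
eef_pos: [515.2, 109.3, 148.0]
ee_rot: [[-0.964, -0.266, 0.003], [-0.266, 0.964, 0.0], [-0.003, -0.0, -1.0]]
force: [1.3, -0.6, -0.9]
grip_width: 0.7
grasp_force: 0.3
```

```bash
python3 -c "
from h import *
loc()
cv2.imwrite('pics/c3.png',cv2.resize(optics.snapshot('side')[150:350,165:365],None,fx=2.5,fy=2.5))"
```

```text
local [ 36.  -0. 148.] F [ 1.3 -0.6 -0.9] grip 0.7 t 13.05
```

View pics/c3.png

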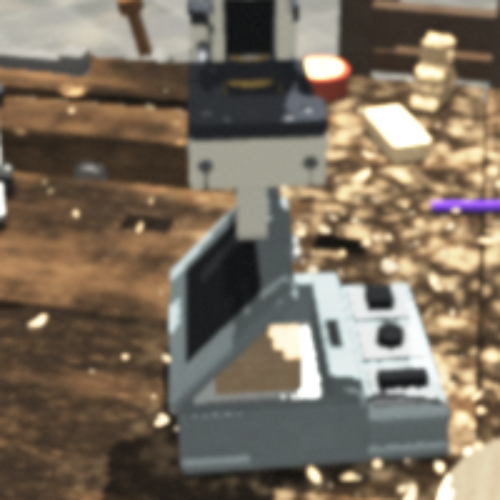

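Side view shows the lid pushed over to about 50° with the fingertips at its outer face near the edge. Now I follow the arc down.

Request:
carry_out:
  commands:
    - {"x": 0.37, "y": 0, "z": 0.2, "ax": 0, "ay": 0, "az": 0, "gripper": -1}
    - {"x": 0.37, "y": 0, "z": 0.2, "ax": 0, "ay": 0, "az": 0, "gripper": -1}
    - {"x": 0.3, "y": 0, "z": 0.35, "ax": 0, "ay": 0, "az": 0, "gripper": -1}
    - {"x": 0.3, "y": 0, "z": 0.35, "ax": 0, "ay": 0, "az": 0, "gripper": -1}
    - {"x": 0.22, "y": 0, "z": 0.4, "ax": 0, "ay": 0, "az": 0, "gripper": -1}
    - {"x": 0.22, "y": 0, "z": 0.4, "ax": 0, "ay": 0, "az": 0, "gripper": -1}
    - {"x": 0.16, "y": 0, "z": 0.42, "ax": 0, "ay": 0, "az": 0, "gripper": -1}
    - {"x": 0.16, "y": 0, "z": 0.42, "ax": 0, "ay": 0, "az": 0, "gripper": -1}
    - {"x": 0.15, "y": 0, "z": 0.2, "ax": 0, "ay": 0, "az": 0, "gripper": -1}
    - {"x": 0, "y": 0, "z": 0, "ax": 0, "ay": 0, "az": 0, "gripper": -1}
    - {"x": 0, "y": 0, "z": 0, "ax": 0, "ay": 0, "az": 0, "gripper": -1}

```text
time: 14.02
eef_pos: [473.0, 97.8, 88.5]
ee_rot: [[-0.964, -0.266, 0.003], [-0.266, 0.964, 0.001], [-0.003, -0.0, -1.0]]
force: [3.5, 1.9, 5.0]
grip_width: 0.6
grasp_force: 2.0
```

```bash
python3 -c "
from h import *
loc()"
```

```text
local [-7.8  0.1 88.5] F [3.5 1.9 5. ] grip 0.6 t 14.0167
```

Request:
carry_out:
  commands:
    - {"x": 0.05, "y": 0, "z": 0.15, "ax": 0, "ay": 0, "az": 0, "gripper": -1}
    - {"x": 0.05, "y": 0, "z": 0.15, "ax": 0, "ay": 0, "az": 0, "gripper": -1}
    - {"x": 0.05, "y": 0, "z": 0.15, "ax": 0, "ay": 0, "az": 0, "gripper": -1}
    - {"x": 0, "y": 0, "z": 0, "ax": 0, "ay": 0, "az": 0, "gripper": -1}

```text
time: 14.35
eef_pos: [470.5, 96.9, 79.9]
ee_rot: [[-0.964, -0.266, 0.004], [-0.266, 0.964, 0.001], [-0.004, -0.001, -1.0]]
force: [1.4, 0.3, 1.2]
grip_width: 0.6
grasp_force: 1.1
```

Request:
carry_out:
  commands:
    - {"x": 0, "y": 0, "z": 0.06, "ax": 0, "ay": 0, "az": 0, "gripper": -1}
    - {"x": 0, "y": 0, "z": 0.06, "ax": 0, "ay": 0, "az": 0, "gripper": -1}
    - {"x": 0, "y": 0, "z": 0, "ax": 0, "ay": 0, "az": 0, "gripper": -1}

```text
time: 14.6
eef_pos: [468.3, 96.5, 76.0]
ee_rot: [[-0.964, -0.266, -0.001], [-0.266, 0.964, -0.0], [0.001, 0.0, -1.0]]
force: [-0.7, 0.4, 4.3]
grip_width: 0.0
grasp_force: 2.2
```

Request:
carry_out:
  commands:
    - {"x": 0, "y": 0, "z": 0.06, "ax": 0, "ay": 0, "az": 0, "gripper": -1}
    - {"x": 0, "y": 0, "z": 0, "ax": 0, "ay": 0, "az": 0, "gripper": -1}

```text
time: 14.77
eef_pos: [468.4, 96.5, 75.9]
ee_rot: [[-0.964, -0.266, -0.002], [-0.266, 0.964, -0.0], [0.002, 0.0, -1.0]]
force: [-6.2, -1.2, 15.8]
grip_width: 0.9
grasp_force: 7.8
```

Request:
carry_out:
  commands:
    - {"x": 0, "y": 0, "z": 0.06, "ax": 0, "ay": 0, "az": 0, "gripper": -1}
    - {"x": 0, "y": 0, "z": 0, "ax": 0, "ay": 0, "az": 0, "gripper": -1}

```text
time: 14.93
eef_pos: [468.4, 96.5, 75.6]
ee_rot: [[-0.964, -0.266, -0.002], [-0.266, 0.964, -0.0], [0.002, 0.0, -1.0]]
force: [-11.6, -0.5, 25.7]
grip_width: 0.5
grasp_force: 12.8
```

Request:
carry_out:
  commands:
    - {"x": 0, "y": 0, "z": -0.5, "ax": 0, "ay": 0, "az": 0, "gripper": -1}
    - {"x": 0, "y": 0, "z": -0.8, "ax": 0, "ay": 0, "az": 0, "gripper": -1}
    - {"x": 0.6, "y": 0, "z": 0, "ax": 0, "ay": 0, "az": 0, "gripper": -1}
    - {"x": 0.8, "y": 0, "z": 0, "ax": 0, "ay": 0, "az": 0, "gripper": -1}
    - {"x": 0.8, "y": 0, "z": 0, "ax": 0, "ay": 0, "az": 0, "gripper": -1}
    - {"x": 0, "y": 0, "z": 0, "ax": 0, "ay": 0, "az": 0, "gripper": -1}
    - {"x": 0, "y": 0, "z": 0, "ax": 0, "ay": 0, "az": 0, "gripper": -1}

```text
time: 15.52
eef_pos: [425.6, 84.8, 99.3]
ee_rot: [[-0.964, -0.266, -0.001], [-0.266, 0.964, -0.0], [0.001, 0.0, -1.0]]
force: [0.1, -0.0, -0.1]
grip_width: 0.5
grasp_force: 0.0
```

```bash
python3 -c "
from h import *
loc(); plan((424.8,85,68),105.5)
cv2.imwrite('pics/c4.png',cv2.resize(optics.snapshot('side')[180:350,180:380],None,fx=3.5,fy=3.5))"
```

```text
local [-56.9   0.2  99.3] F [ 0.1 -0.  -0.1] grip 0.5 t 15.5167
rot units [ 0.002 -0.014 -0.018] shift units [0.038 0.021 1.566] t 15.5167
```

View pics/c4.png

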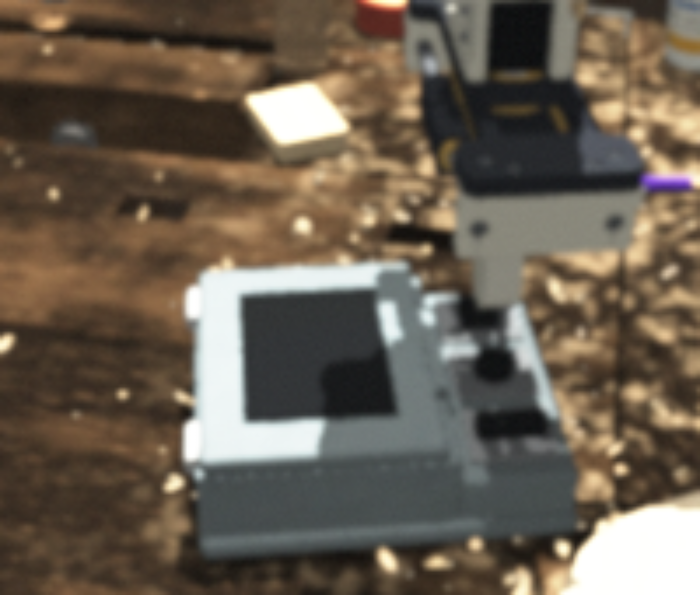

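The lid is flush and shut, and the fingers hover above the round key. Press it.

Request:
carry_out:
  commands:
    - {"x": 0.04, "y": 0.02, "z": 0.6, "ax": 0, "ay": 0, "az": 0, "gripper": -1}
    - {"x": 0, "y": 0, "z": 0.6, "ax": 0, "ay": 0, "az": 0, "gripper": -1}
    - {"x": 0, "y": 0, "z": 0.36, "ax": 0, "ay": 0, "az": 0, "gripper": -1}
    - {"x": 0, "y": 0, "z": 0.12, "ax": 0, "ay": 0, "az": 0, "gripper": -1}
    - {"x": 0, "y": 0, "z": 0.12, "ax": 0, "ay": 0, "az": 0, "gripper": -1}
    - {"x": 0, "y": 0, "z": 0.12, "ax": 0, "ay": 0, "az": 0, "gripper": -1}
    - {"x": 0, "y": 0, "z": 0, "ax": 0, "ay": 0, "az": 0, "gripper": -1}

```text
time: 16.15
eef_pos: [425.7, 85.2, 61.7]
ee_rot: [[-0.964, -0.266, -0.0], [-0.266, 0.964, 0.0], [0.0, 0.0, -1.0]]
force: [-3.2, -0.4, 4.6]
grip_width: 0.6
grasp_force: 2.2
```

Request:
carry_out:
  commands:
    - {"x": 0, "y": 0, "z": 0.05, "ax": 0, "ay": 0, "az": 0, "gripper": -1}
    - {"x": 0, "y": 0, "z": 0, "ax": 0, "ay": 0, "az": 0, "gripper": -1}

```text
time: 16.32
eef_pos: [425.8, 85.2, 61.3]
ee_rot: [[-0.964, -0.266, 0.0], [-0.266, 0.964, 0.0], [-0.0, -0.0, -1.0]]
force: [-2.7, -0.3, 5.4]
grip_width: 0.3
grasp_force: 2.6
```

Continue until a hard stop shows in the force.

Request:
carry_out:
  commands:
    - {"x": 0, "y": 0, "z": 0.06, "ax": 0, "ay": 0, "az": 0, "gripper": -1}
    - {"x": 0, "y": 0, "z": 0.03, "ax": 0, "ay": 0, "az": 0, "gripper": -1}
    - {"x": 0, "y": 0, "z": 0, "ax": 0, "ay": 0, "az": 0, "gripper": -1}

```text
time: 16.57
eef_pos: [426.0, 85.2, 61.0]
ee_rot: [[-0.964, -0.266, 0.0], [-0.266, 0.964, -0.0], [-0.0, -0.0, -1.0]]
force: [-13.0, -2.5, 22.7]
grip_width: 0.1
grasp_force: 11.5
```

Hard stop at 61.0, so the key is fully down. Raise and go to the bar key.

Request:
carry_out:
  commands:
    - {"x": 0, "y": 0, "z": -0.3, "ax": 0, "ay": 0, "az": 0, "gripper": -1}
    - {"x": 0, "y": 0, "z": -0.7, "ax": 0, "ay": 0, "az": 0, "gripper": -1}
    - {"x": 0, "y": 0, "z": -0.7, "ax": 0, "ay": 0, "az": 0, "gripper": -1}
    - {"x": 0, "y": 0.7, "z": 0, "ax": 0, "ay": 0, "az": 0, "gripper": -1}
    - {"x": 0, "y": 0.8, "z": 0, "ax": 0, "ay": 0, "az": 0, "gripper": -1}
    - {"x": 0, "y": 0.7, "z": 0, "ax": 0, "ay": 0, "az": 0, "gripper": -1}
    - {"x": 0, "y": 0, "z": 0, "ax": 0, "ay": 0, "az": 0, "gripper": -1}
    - {"x": 0, "y": 0, "z": 0, "ax": 0, "ay": 0, "az": 0, "gripper": -1}

```text
time: 17.23
eef_pos: [414.1, 127.8, 93.1]
ee_rot: [[-0.963, -0.268, 0.001], [-0.268, 0.963, -0.0], [-0.001, -0.0, -1.0]]
force: [0.4, 0.0, 0.3]
grip_width: 0.6
grasp_force: 0.0
```

```bash
python3 -c "
from h import *
loc(); plan((412.9,127.6,68),105.5)"
```

```text
local [-56.6  44.7  93.1] F [0.4 0.  0.3] grip 0.6 t 17.2333
rot units [-0.004  0.011  0.006] shift units [0.059 0.005 1.253] t 17.2333
```

Request:
carry_out:
  commands:
    - {"x": 0.06, "y": 0, "z": 0.6, "ax": 0, "ay": 0, "az": 0, "gripper": -1}
    - {"x": 0, "y": 0, "z": 0.6, "ax": 0, "ay": 0, "az": 0, "gripper": -1}
    - {"x": 0, "y": 0, "z": 0.12, "ax": 0, "ay": 0, "az": 0, "gripper": -1}
    - {"x": 0, "y": 0, "z": 0.12, "ax": 0, "ay": 0, "az": 0, "gripper": -1}
    - {"x": 0, "y": 0, "z": 0.1, "ax": 0, "ay": 0, "az": 0, "gripper": -1}
    - {"x": 0, "y": 0, "z": 0.08, "ax": 0, "ay": 0, "az": 0, "gripper": -1}
    - {"x": 0, "y": 0, "z": 0, "ax": 0, "ay": 0, "az": 0, "gripper": -1}

```text
time: 17.82
eef_pos: [412.9, 126.8, 61.3]
ee_rot: [[-0.964, -0.266, -0.0], [-0.266, 0.964, -0.001], [0.0, -0.001, -1.0]]
force: [-3.9, -3.2, 6.5]
grip_width: 0.2
grasp_force: 3.0
```

Request:
carry_out:
  commands:
    - {"x": 0, "y": 0, "z": 0.05, "ax": 0, "ay": 0, "az": 0, "gripper": -1}
    - {"x": 0, "y": 0, "z": 0.03, "ax": 0, "ay": 0, "az": 0, "gripper": -1}
    - {"x": 0, "y": 0, "z": 0, "ax": 0, "ay": 0, "az": 0, "gripper": -1}

```text
time: 18.07
eef_pos: [413.0, 126.8, 61.0]
ee_rot: [[-0.964, -0.266, -0.0], [-0.266, 0.964, -0.001], [0.0, -0.001, -1.0]]
force: [-11.1, -5.2, 23.4]
grip_width: 0.5
grasp_force: 11.3
```

Hard stop again at 61.0. Raise and check.

Request:
carry_out:
  commands:
    - {"x": 0, "y": 0, "z": -0.3, "ax": 0, "ay": 0, "az": 0, "gripper": -1}
    - {"x": 0, "y": 0, "z": -0.7, "ax": 0, "ay": 0, "az": 0, "gripper": -1}
    - {"x": 0, "y": 0, "z": -1, "ax": 0, "ay": 0, "az": 0, "gripper": -1}
    - {"x": 0, "y": 0, "z": -1, "ax": 0, "ay": 0, "az": 0, "gripper": -1}
    - {"x": 0, "y": 0, "z": -1, "ax": 0, "ay": 0, "az": 0, "gripper": -1}
    - {"x": 0, "y": 0, "z": -1, "ax": 0, "ay": 0, "az": 0, "gripper": -1}
    - {"x": 0, "y": 0, "z": -1, "ax": 0, "ay": 0, "az": 0, "gripper": -1}
    - {"x": 0, "y": 0, "z": 0, "ax": 0, "ay": 0, "az": 0, "gripper": -1}
    - {"x": 0, "y": 0, "z": 0, "ax": 0, "ay": 0, "az": 0, "gripper": -1}
    - {"x": 0, "y": 0, "z": 0, "ax": 0, "ay": 0, "az": 0, "gripper": -1}

```text
time: 18.9
eef_pos: [412.6, 127.1, 178.2]
ee_rot: [[-0.964, -0.266, -0.0], [-0.266, 0.964, -0.0], [0.0, 0.0, -1.0]]
force: [0.0, -0.2, 0.1]
grip_width: 0.1
grasp_force: 0.0
```

```bash
python3 -c "
from h import *
loc()
cv2.imwrite('pics/c5.png',cv2.resize(optics.snapshot('side')[150:350,180:420],None,fx=3,fy=3))"
```

```text
local [-58.2  44.5 178.2] F [ 0.  -0.2  0.1] grip 0.1 t 18.9
```

View pics/c5.png

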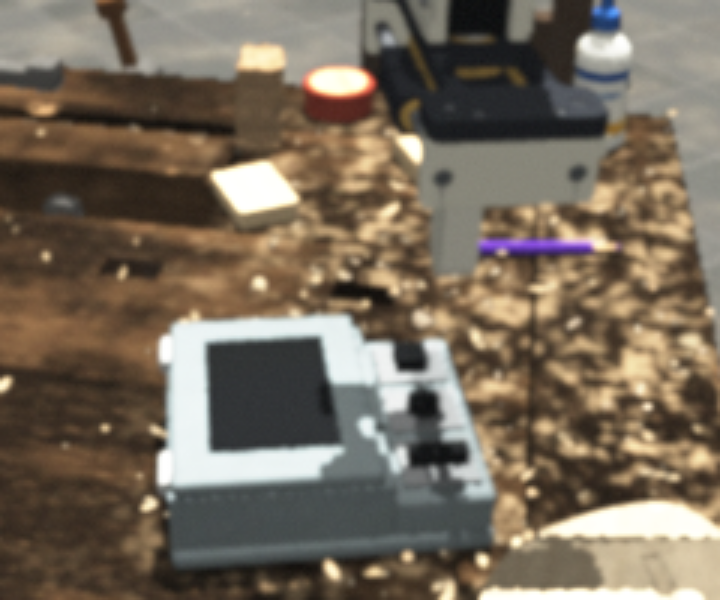

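The lid is shut, all the keys are up, and the robot is clear of everything. Handing in.

```bash
python3 -c "
from workcell import workorder
print(workorder.job_done())"
```

```text
the job is handed in; nothing more can be done
None
```

The job is handed in at about 19 s: the sample is flat in the chamber, the lid is snapped shut, and the round key then the bar key were each pressed to their stop and released; the square key, other offcuts, owl and hare were left alone.

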